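# Lay the round shafts in the V-rack

## Robot

A 7-joint arm with a two-finger parallel gripper is mounted at the origin on a cart in front of the work surface, level with it; the furniture and walls round the work are solid. World frame = base frame: x ahead of the robot, y to its left, z up, the work surface at z = 0. Lengths are in mm, angles in rad, forces in N, time in s.
With the tool pointing down it reaches from about 400 to 850 mm from the base axis. Payload 4.5 kg.
Tool frame: the origin (TCP) lies at the very end of the fingers, on their centre line; the grasp point (between the pads) lies behind it (r.tcp_to_grasp is the z of the grasp point in the tool frame, in mm); z points along the fingers, y is the line along which they close (so a half turn about z gives the same grasp; the last joint's range is limited). The gripper opens to 88 mm and grips with 3 to 60 N. Pads are 18 mm wide; open, the fingers measure 123 mm over their backs; the gripper's body (75 mm by 187 mm) begins 45 mm behind the grasp point.
Start: joints at [1.171, 0.689, -0.195, 1.565, 0.157, 0.902, -0.215], TCP at [262.732, -567.12, 238.743] pointing down, gripper open.
Joint ranges: [-3.01, 3.01], [-0.46, 2.08], [-1.47, 1.51], [0.13, 2.56], [-1, 4.14], [0.04, 2.09], [-2.66, 2.66]. Speed limits (rad/s): [2.57, 2.57, 3.14, 3.14, 3.14, 3.14, 3.14].

## Interface

Orientations are given as a rotation vector (axis times angle).
In Python, from rig import r, grip, planner, status, viewer, order, finder gives the robot as it stands. Calls block until the motion is done:
- r.move_to(position, orientation): joint-space move of the TCP to a pose.
- r.movel(position, rotation=None, max_speed=150): straight line of the TCP; rotation=None keeps the orientation; max_speed is the mean speed in mm/s.
- r.move_j(angles): joint-space move.
- grip(opening): opening from 0.0 (shut) to 1.0 (fully open); the grip force is fixed at half the most; returns when the fingers have stopped.
- r.pause(seconds).
- planner.solve_ik(position, orientation): joint angles nearest the present ones, or None.
- status.read_state(): the state.
- viewer.read_camera(name): name is "scene" or "top" or "wrist"; returns the picture (420x560x3 uint8, blue, green, red); there is no depth.
- viewer.camera_info(name): a dict with "fx", "fy", "cx", "cy" (pixels), "R" (3x3) and "t" (3): a world point X has camera coordinates R X + t. Camera axes: x right, y down, z forward; pixel columns grow to the right and rows downward; lengths in mm; the calibration is good to about 2 mm. A picture is of the moment at which its call begins: read the wrist's pose just before it. camera_info takes no time and is no camera call; for the wrist camera it gives the pose at the moment of the call.
A pose or a line that the arm cannot do raises r.PlanningError and nothing moves.
- order.finish_job(): hands the job in; it is judged then, once.
Trained networks look in the newest picture that a camera, given by its name, has taken for a name from the list of things; names that differ only in an ending like _2 or _b are one class to them, and where a whole thing is asked for, a point or a joint stands for the part that bears it (a point fixed in the world has none). Each returns a list of dicts, best first, with "p" (0 to 1); they miss things now and then, are a little off and sometimes report something else, mostly with a low value. They report only what shows in the picture. A call takes as long as a camera call.
- finder.search_frame(camera, target): "position" ([column, row] in pixels, amid what is visible of it).
- finder.spot_point(camera, target): "position" ([column, row] in pixels: a listed point, or the origin of a listed thing).
The state is a dict: "time_s": time; "joint_pos": joint angles; "dq": joint speeds; "joint_efforts": joint torques, N m; "ee_pos": TCP position; "orientation": TCP orientation; "contact_force": force on the tool from outside, world axes, zero at the start; "wrist_torque": the same for the moment, N m; "finger_gap": opening from 0.0 (shut) to 1.0 (fully open); "gripper_force": force on a finger pad.
Only numpy, scipy, OpenCV 4.12 (cv2) and the standard library are available. Lean on these libraries where they do the work, as an engineer would, in place of code of your own. Each camera call takes 0.05 s, during which the arm holds its last target. There are 200 camera calls.

## Task

Lay the two long round shafts in the V-notched bench rack, one in each pair of notches, so that each shaft is cradled by both rests and sticks out about equally past them on either side. Set them down rather than dropping them, and leave the short offcut of the same bar where it lies.

Things in the scene. Friction and masses are not known exactly. Their poses are not given: they have to be found in the camera images.
- v_rack: dark wooden rack fixed to the table: base 170 x 124 x 12 mm, two upright rests along x at y = -45 and +45 (14 thick, 76 clear between, tops 60 high), each with 90 degree V-notches at x = -40 and +40 (40 wide, 20 deep). Notches of equal x are a pair; a shaft seated in it lies along y, axis 58 mm above the table. Origin: centre of underside, z up
- shaft_a: one of two alike: round steel shaft lying on the table: main part 26 mm in diameter, 160 mm long, with a thinner journal (18 mm, 15 mm long) at each end; 190 mm over all, same end for end, about 0.5 kg. Origin: its middle, on its axis (13 mm above the table at the start). y runs along it; x and z may point anywhere round it
- shaft_b: the other of two alike: round steel shaft lying on the table: main part 26 mm in diameter, 160 mm long, with a thinner journal (18 mm, 15 mm long) at each end; 190 mm over all, same end for end, about 0.5 kg. Origin: its middle, on its axis (13 mm above the table at the start). y runs along it; x and z may point anywhere round it
- offcut: short offcut of the same round steel bar, 26 mm in diameter, 70 mm long with plain ends, lying on the table beside the shafts, too short to span the rests; to be left alone. Origin: its middle, on its axis; its y axis runs along it

How it is judged:
By the outcome, as a careful person would: the job done as asked, in the order asked, and still so for the second after the job is handed in, with the robot touching nothing.
It also fails if it takes over 54 s, if anything falls off the work surface, if the arm or the gripper's body presses on something with over 40 N, if the wrist force passes 120 N, or if a joint passes its speed limit or range.

## Working session

There is one attempt and no reset: what is moved stays moved. The work goes in short steps, each a Python script; the robot and the scene stay as the last script left them, time stands still between calls to the robot, and variables do not carry over. Pictures are saved under pics/ and viewed, at most 10 in all, crops included, and the job is handed in when it is done.

```bash
mkdir -p pics; ls
python3 - <<'E'
from rig import r, grip, planner, status, viewer, order, finder
import cv2, numpy as np
a=viewer.read_camera("scene"); b=viewer.read_camera("top")
cv2.imwrite("pics/s.png",a); cv2.imwrite("pics/t.png",b)
for c in("top","scene"):
  i=viewer.camera_info(c); print(c,i["fx"],i["cx"],i["cy"],np.round(-i["R"].T@i["t"]),np.round(i["R"],3).tolist())
  for n in("shaft_a","offcut","v_rack"):
    print(n,[(np.round(d["position"]).tolist(),round(d["p"],2)) for d in finder.spot_point(c,n)])
print(r.tcp_to_grasp,status.read_state())
E
```

```text
pics
rig.py
top 526.7896911168681 278.3337954307625 205.40506196876672 [435. 147. 935.] [[0.009, -1.0, -0.004], [-0.994, -0.009, -0.107], [0.107, 0.004, -0.994]]
shaft_a [([189.0, 272.0], 0.9), ([194.0, 208.0], 0.87)]
offcut [([177.0, 146.0], 0.86)]
v_rack [([337.0, 242.0], 0.7)]
scene 479.6612548628568 277.5688987126892 206.24074598849248 [ 43. 740. 397.] [[-0.763, -0.646, -0.021], [-0.269, 0.347, -0.898], [0.588, -0.68, -0.439]]
shaft_a [([280.0, 274.0], 0.95), ([226.0, 245.0], 0.85)]
offcut [([169.0, 234.0], 0.58)]
v_rack [([346.0, 208.0], 0.78)]
-18.700000000000003 {'time_s': 0.4, 'joint_pos': array([ 1.17084286,  0.68924218, -0.19460449,  1.56544707,  0.15729769,
        0.90250906, -0.21513491]), 'dq': array([ 0.00016642, -0.0003368 , -0.00012742, -0.00131521, -0.00055075,
        0.00061025, -0.00063057]), 'joint_efforts': array([ 1.65374120e-03, -5.26962805e+01, -1.26485277e+00, -1.53500569e+01,
       -5.20208990e-02,  1.50183503e-03,  3.81058624e-05]), 'ee_pos': array([ 262.665108  , -567.04355009,  238.61471232]), 'orientation': array([-3.06778526e+00, -6.75974883e-01,  7.14331224e-05]), 'contact_force': array([-0.18524776, -0.18664128, -0.19981863]), 'wrist_torque': array([ 0.02393338, -0.00426787, -0.0325939 ]), 'gripper_force': 0.0, 'finger_gap': 1.0014426092091835}
```

```bash
python3 -c "
import cv2
cv2.imwrite('pics/t2.png',cv2.resize(cv2.imread('pics/t.png')[90:380,100:480],(760,580),interpolation=cv2.INTER_CUBIC))"
```

```text
(no output)
```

View pics/t2.png

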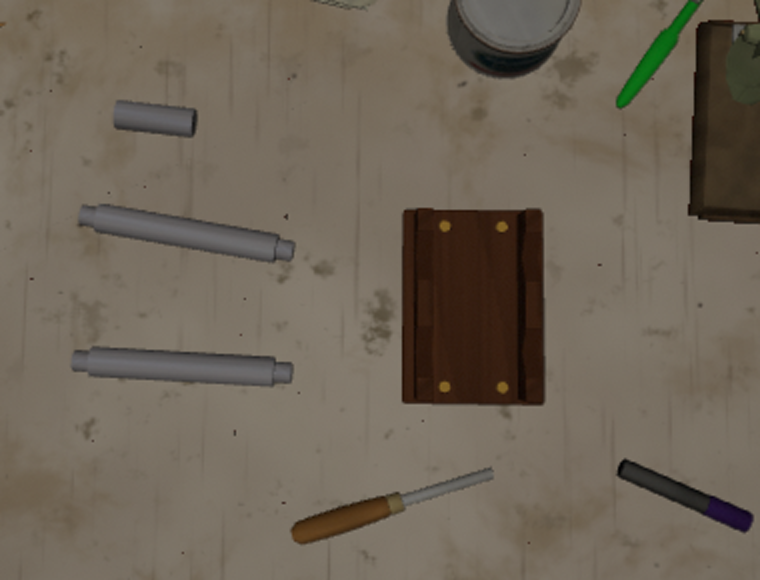

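View pics/s.png

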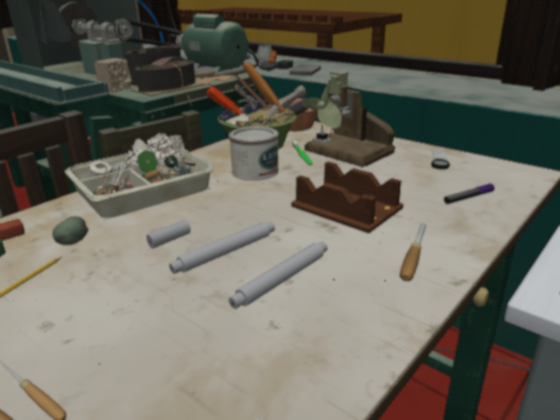

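The top view shows both shafts lying nearly along world y (crop centres about (187,233) and (182,367)), the offcut at (155,118), and the rack at (474,306) with its rests running along world x. The scene view agrees: the notches point up and nothing blocks the rack. Next I'll measure these precisely.

```bash
cat > h.py <<'E'
from rig import r, grip, planner, status, viewer, order, finder
import cv2, numpy as np
from scipy.spatial.transform import Rotation
def ray(i,p,z):
    d=i["R"].T@[(p[0]-i["cx"])/i["fx"],(p[1]-i["cy"])/i["fy"],1]
    c=-i["R"].T@i["t"]; return c+d*(z-c[2])/d[2]
def shafts(img,i,z=13):
    hsv=cv2.cvtColor(cv2.GaussianBlur(img,(3,3),0),cv2.COLOR_BGR2HSV)
    m=((hsv[...,1]<28)&(hsv[...,2]>60)).astype(np.uint8)
    cs,_=cv2.findContours(m,cv2.RETR_EXTERNAL,cv2.CHAIN_APPROX_NONE); out=[]
    for c in cs:
        if cv2.contourArea(c)<300: continue
        P=np.array([ray(i,p,z)[:2] for p in c[:,0]],np.float32)
        (cx,cy),(w,h),a=cv2.minAreaRect(P)
        b=cv2.boxPoints(((cx,cy),(w,h),a)); e=[b[1]-b[0],b[2]-b[1]]; e=max(e,key=np.linalg.norm)
        if e[1]<0:e=-e
        out.append((cx,cy,max(w,h),min(w,h),np.arctan2(-e[0],e[1])))  # yaw of shaft from world y
    return out
E
python3 - <<'E'
from h import *
np.set_printoptions(precision=2,suppress=True)
t=cv2.imread("pics/t.png"); i=viewer.camera_info("top")
for s in shafts(t,i): print(np.array(s))
for c,l in(("top",[[189,272],[194,208],[177,146]]),("scene",[[280,274],[226,245],[169,234]])):
  for p in l: print(c,ray(viewer.camera_info(c),p,13))
hsv=cv2.cvtColor(t,cv2.COLOR_BGR2HSV)[180:300,290:380]
m=((hsv[...,0]>15)&(hsv[...,0]<35)&(hsv[...,1]>100)&(hsv[...,2]>70)).astype(np.uint8)
n,_,st,ce=cv2.connectedComponentsWithStats(m)
for k in range(1,n):
  if st[k,4]>5: print("bolt",st[k,4],ray(i,ce[k]+[290,180],14))
for p in[(403,209),(543,209),(545,404),(403,404)]: print("corner",ray(i,(p[0]/2+100,p[1]/2+90),12))
print(ray(viewer.camera_info("scene"),[346,208],0),ray(i,[337,242],0))
E
```

```text
[266.21 561.83 125.42  14.46   0.1 ]
[414.82 302.49 190.76  24.7   -0.05]
[ 438.2  -289.36   43.88   28.78    0.46]
[531.78 302.01 192.15  24.31  -0.17]
[634.12 333.88  70.73  24.37  -0.1 ]
[754.27   8.81 106.25 104.16  -1.05]
top [416.23 305.01  13.  ]
top [528.11 299.25  13.  ]
top [638.99 332.51  13.  ]
scene [414.01 308.88  13.  ]
scene [532.49 300.    13.  ]
scene [632.36 333.57  13.  ]
bolt 27 [539.59  74.09  14.  ]
bolt 27 [539.44  23.88  14.  ]
bolt 28 [399.58  74.37  14.  ]
bolt 29 [399.21  24.31  14.  ]
corner [553.83 110.06  12.  ]
corner [554.89 -13.5   12.  ]
corner [384.77 -13.55  12.  ]
corner [383.63 109.32  12.  ]
[469.99  51.28   0.  ] [471.09  46.34   0.  ]
```

```bash
cat >> h.py <<'E'
def rot(yaw,flip):
    y=np.array([np.cos(yaw),np.sin(yaw),0])*(-1 if flip else 1); z=np.array([0,0,-1.])
    return Rotation.from_matrix(np.c_[np.cross(y,z),y,z]).as_rotvec()
def pick(x,y,yaw,zg=3):
    q=status.read_state()["joint_pos"]; best=None
    for f in(0,1):
        s=[planner.solve_ik([x,y,140],rot(yaw,f)),planner.solve_ik([469,49,140],rot(0,f))]
        if any(v is None for v in s): continue
        d=max(abs(v[6]) for v in s)+0.3*np.abs(s[0]-q).max(); print("flip",f,d)
        if best is None or d<best[0]: best=(d,f,s[0])
    f=best[1]
    r.move_j(best[2]); grip(0.6)
    r.movel([x,y,30],rot(yaw,f)); r.movel([x,y,zg],max_speed=60)
    grip(0.0); s=status.read_state(); print("gap",s["finger_gap"]*88,s["gripper_force"],s["ee_pos"])
    r.movel([x,y,110],max_speed=120); s=status.read_state(); print("lifted",s["finger_gap"]*88,s["contact_force"],s["wrist_torque"],s["time_s"])
    return f
def place(x,y,f,zg=3):
    seat=45+zg
    r.movel([x,y,120],rot(0,f),max_speed=160); r.movel([x,y,seat+8],max_speed=80); r.pause(.2)
    f0=status.read_state()["contact_force"][2]
    for z in np.arange(seat+6,seat-3,-1.):
        r.movel([x,y,z],max_speed=25); s=status.read_state()
        if s["contact_force"][2]-f0>2.5: break
    print("seated",z,s["ee_pos"],f0,s["contact_force"],s["finger_gap"]*88,s["time_s"])
E
python3 - <<'E'
from h import *
np.set_printoptions(precision=2,suppress=True)
f=pick(531.8,301.5,-0.17)
cv2.imwrite("pics/l1.png",viewer.read_camera("top")); cv2.imwrite("pics/l1s.png",viewer.read_camera("scene"))
E
```

```text
flip 0 1.5118158107473163
flip 1 3.117286714535226
gap 24.840957065865343 29.998603463172913 [531.94 301.59   3.23]
lifted 25.499331490391228 [ 0.32  0.07 -4.77] [-0.04 -0.09 -0.08] 7.3333
```

Run:
```python
from h import *
np.set_printoptions(precision=2,suppress=True)
place(509.5,49,0)
cv2.imwrite("pics/p1.png",np.hstack([viewer.read_camera("scene")[120:270,240:440],viewer.read_camera("top")[150:300,250:450]]).repeat(2,0).repeat(2,1))
```

```text
seated 48.0 [510.26  49.09  48.52] -5.2357124120988 [ 1.07 -0.22  2.45] 25.05169192132077 12.0667
```

View pics/p1.png

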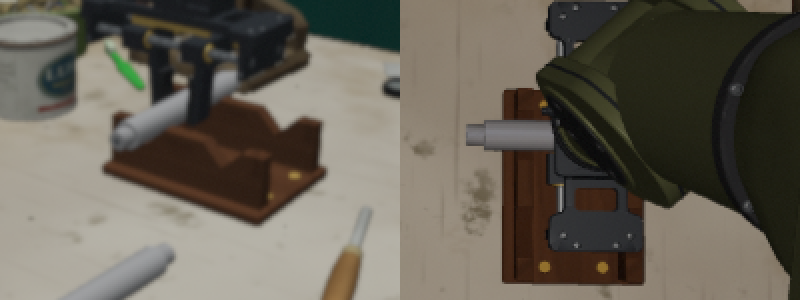

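The far shaft sits in the far notch pair at the expected height (in the scene half it runs from (125,135) to the gripper). I'll release it and go for the second one.

Run:
```python
from h import *
np.set_printoptions(precision=2,suppress=True)
grip(0.5); r.movel([509.5,49,140],max_speed=120)
f=pick(414.8,303,-0.05); print(f,status.read_state()["time_s"])
t=viewer.read_camera("top"); i=viewer.camera_info("top")
cv2.imwrite("pics/p2.png",np.hstack([viewer.read_camera("scene")[120:270,240:440],t[150:300,250:450]]).repeat(2,0).repeat(2,1))
for s in shafts(t,i,58): print(np.array(s))
```

```text
flip 0 1.3100106244425245
flip 1 2.3921254390276285
gap 25.385467326191588 30.001147091388702 [415.2  303.1    3.23]
lifted 25.31971015625416 [ 0.52 -0.07 -6.08] [-0.02 -0.12  0.08] 18.0
0 18.0
[272.22 562.6   77.04  13.61   0.1 ]
[407.59 256.93  91.78  41.04  -0.01]
[ 438.15 -267.57   42.02   27.46    0.49]
[509.77  47.5  190.41  23.8   -0.  ]
[484.83 333.88  80.64  80.12   1.46]
[624.44 324.    68.83  22.92  -0.11]
[738.75  15.58 100.62  99.22   0.99]
```

View pics/p2.png

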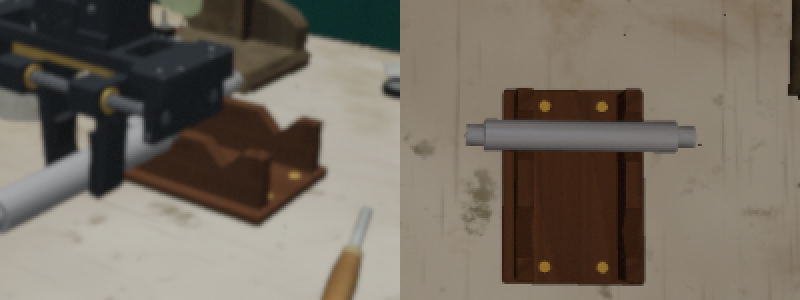

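The first shaft lies straight in the far notches at (509.8, 47.5), within about 1.5 mm of centre. Now I'll place the second.

Run:
```python
from h import *
np.set_printoptions(precision=2,suppress=True)
place(429.5,49,0)
grip(0.5); r.movel([429.5,49,140],max_speed=100)
r.move_to([420,350,250],rot(0,0)); r.pause(.3)
t=viewer.read_camera("top"); i=viewer.camera_info("top")
cv2.imwrite("pics/p3.png",np.hstack([viewer.read_camera("scene")[120:270,240:440],t[150:300,250:450]]).repeat(2,0).repeat(2,1))
for s in shafts(t,i,58): print(np.array(s))
print(status.read_state()["time_s"])
```

```text
seated 48.0 [430.25  49.07  48.48] -6.555449119977856 [ 1.66 -0.73  2.55] 25.237722275658253 22.7417
[429.89  46.93 190.23  23.53  -0.  ]
[ 438.03 -267.6    41.79   27.2     0.5 ]
[509.75  47.49 190.43  23.78  -0.  ]
[624.48 324.74  67.28  23.38  -0.1 ]
[738.45  14.93 100.96  99.01   0.81]
25.8917
```

View pics/p3.png

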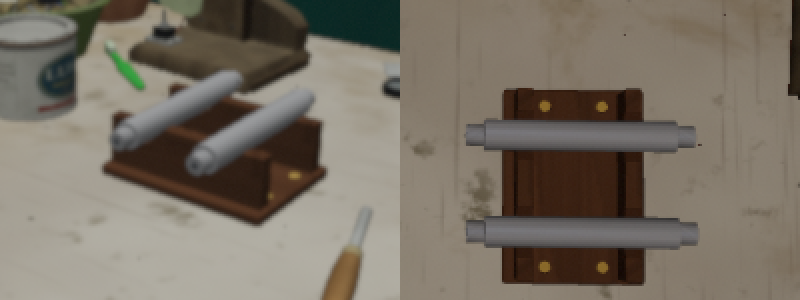

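Both shafts are cradled, 80 mm apart, parallel, and within about 2 mm of centre. The offcut hasn't moved and the arm is clear, so I'm handing in.

```bash
python3 -c "
from rig import order
print(order.finish_job())"
```

```text
the job is handed in; nothing more can be done
None
```

Both shafts are set down in the rack's V-notches, one per pair and within about 2 mm of centre; the offcut was left untouched, and the job was handed in at about 26 s of the 54 s allowed.

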